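# Slide the long carton into its counter sleeve

### The arm

A 6-joint arm with a two-finger parallel gripper is mounted at the origin on a cart in front of the work surface, level with it; the furniture and walls round the work are solid. World frame = base frame: x ahead of the robot, y to its left, z up, the work surface at z = 0. Lengths are in mm, angles in rad, forces in N, time in s.
With the tool pointing down it reaches from about 350 to 875 mm from the base axis. Payload 15.5 kg.
Tool frame: the origin (TCP) lies at the very end of the fingers, on their centre line; the grasp point (between the pads) lies arm.grip_point_offset behind it (arm.grip_point_offset is the distance from the TCP to the grasp point, in mm); z points along the fingers, y is the line along which they close (so a half turn about z gives the same grasp; the last joint's range is limited). The gripper opens to 85 mm and grips with 20 to 120 N. Pads are 22 mm wide; open, the fingers measure 114 mm over their backs; the gripper's body (76 mm by 85 mm) begins 54 mm behind the grasp point. The pads swing forward as they close: fully open they stand 13 mm farther back than shut.
Start: joints at [1.198, 0.494, 1.345, -0, 1.302, -0.096], TCP at [171.396, 601.041, 231.277] pointing down, gripper open.
Joint ranges: [-2.91, 2.91], [-0.82, 2.16], [0.22, 2.67], [-1.22, 4.37], [0.12, 2.79], [-3.08, 3.08]. Speed limits (rad/s): [1.89, 1.89, 2.57, 3.01, 3.01, 3.01].

### API

Orientations are given as a rotation vector (axis times angle).
In Python, from plant import sense, read_camera, camera_params, job, arm gives the robot as it stands.
- The arm moves only by the shell command python3 -m creep 'ROWS' [FORCE]. ROWS is JSON, a list of rows, each an object with "translation": the shift along the world's x, y, z in m, a list of three; "spin": the turn about the world's z in rad; "fingers": the gripper command: -1 is shut, 1 is fully open, values between are in proportion. In form: [{"translation": [dx, dy, dz], "spin": spin, "fingers": fingers}, ...]. A call has 1 to 8 rows; each row is the pose to reach, as a shift and turn from the pose commanded when the call began; what a row does not reach only later rows make up. A row lasts 1/8 s, in which the tool goes at most 62.5 mm and 10.7 degrees, less where a joint would pass 70% of its speed; a pose out of reach is approached as far as the arm can. A call with a gripper value outside its range is refused whole. The fingers move at their own pace and stop on an object; FORCE is the grip in N (left out, the last holds). Time passes only in rows, so rows that repeat a pose let the fingers close. It gives the time, the measured TCP pose, the force, the opening and the grip force at its end, in the units of the state.
- sense(): the state, without advancing time (a new reading comes with each control period).
- read_camera(name): name is "scene" or "side" or "wrist"; returns (picture, depth): 384x512x3 uint8, red, green, blue; 384x512 float32, mm along the optical axis (not along the pixel's ray), 0 where there is no reading.
- camera_params(name): a dict with "K" (3x3 intrinsics, pixels), "world_to_cam" (4x4, takes a point from world to camera coordinates); the wrist camera has in their place "mount" (4x4, takes a point from camera to tool coordinates, whose origin is the TCP and whose axes are the flange's). Camera axes: x right, y up, looking along -z (the intrinsics and any distortion apply to the point x, -y, -z); pixel columns grow to the right and rows downward; lengths in mm; the calibration is good to about 2 mm. A picture is of the moment at which its call begins: read the wrist's pose just before it. camera_params takes no time and is no camera call.
- job.finish_job(): hands the job in; it is judged then, once.
The state is a dict: "time": time; "joints": joint angles; "qvel": joint speeds; "joint_efforts": joint torques, N m; "tool_pos": TCP position; "tool_rot": TCP orientation; "force": force on the tool from outside, world axes, zero at the start; "moment": the same for the moment, N m; "grip_width": finger opening in mm; "grip_force": force on a finger pad.
Only numpy, scipy, OpenCV 4.12 (cv2) and the standard library are available. Lean on these libraries where they do the work, as an engineer would, in place of code of your own. Each camera call takes 0.05 s, during which the arm holds its last target. There are 200 camera calls.

### The job

Slide the long flat carton endwise, lying flat, through the open mouth of the metal sleeve on the counter and under its roof, until it is fully home against the back stop; the outer part of the carton stays sticking out of the mouth. Let go of it there, and leave the kraft box and the glue tube where they are.

Things in the scene. Friction and masses are not known exactly. Their poses are not given: they have to be found in the camera images.
- carton_center (a point): centre (half-way up) of the long flat printed carton, a closed box 145 (its x) x 46 (its y) x 37 mm (its z, up), about 0.1 kg, loose, lying on the counter. Both ends are alike and either may go in first. The only long carton on the counter (goods seen through the glass top lie inside it); it may be left or right of the sleeve, the kraft box on the other side.
- sleeve: fixed dark steel tunnel, closed at the back. Origin on the counter (z=0) midway between its cheeks; x points from the mouth inward, away from the robot. In mm: mouth at x=-40 (rims to -43), stop face at x=45; clear width 70, clear height 52 above the counter (its floor); walls 4, top 57; roof has a 30 wide slot along its middle; flanges to y=+-54, 6 high. Carton home: centre x=-27, 60 sticks out.
- kraft_center (a point): centre (half-way up) of a short plain kraft box 88 (x) x 52 (y) x 62 mm high, loose; a bystander, too tall for the sleeve; leave it alone
- tube_center (a point): centre (half-way up) of a flat glue tube with a cap, 130 (x) x 40 (y) x 29 mm high, lying on the counter, loose; a bystander; leave it alone

How it is judged (in metres and radians):
At the end, for the whole second after the job is handed in: The carton lies flat (within 0.2 rad) in the sleeve, in line with it within 0.26 rad, its centre within 20 mm of the sleeve's middle line and not more than 15 mm short of fully home; the kraft box and the glue tube are within 30 mm of where they started (x of carton_center in the frame of sleeve between -0.042 and -0.015 m and y of carton_center in the frame of sleeve between -0.02 and 0.02 m and height (world z) of carton_center below 0.03 m and angle between carton_center's own z axis and vertical below 0.2 rad and angle between the x axis of carton_center and the x axis of sleeve, either way round below 0.26 rad and distance of each of kraft_center, tube_center from where it was at the start of the episode below 0.03 m); the robot touches nothing.
It fails at once if the kraft box is shifted by more than 30 mm (distance of kraft_center from where it was at the start of the episode above 0.03 m).
It fails at once if the glue tube is shifted by more than 30 mm (distance of tube_center from where it was at the start of the episode above 0.03 m).
It also fails if it takes over 35 s, if anything falls off the work surface, if the arm or the gripper's body presses on something with over 40 N, if the wrist force passes 120 N, or if a joint passes its speed limit or range.

## Working session

There is one attempt and no reset: what is moved stays moved. The work goes in short steps, Python scripts to look and compute and a shell command to move; the robot and the scene stay as the last step left them, time stands still between calls to the robot, and variables do not carry over. Pictures are saved under pics/ and viewed, at most 10 in all, crops included, and the job is handed in when it is done.

```bash
mkdir -p pics; cat > h.py <<'E'
import numpy as np, cv2
from plant import sense, read_camera, camera_params, job, arm
from scipy.spatial.transform import Rotation as R
def w2c(name):
    p=camera_params(name)
    return np.array(p["K"]),np.array(p["world_to_cam"])
def cloud(name,d):
    K,T=w2c(name); v,u=np.mgrid[:384,:512]
    x=(u-K[0,2])/K[0,0]*d; y=(v-K[1,2])/K[1,1]*d
    P=np.stack([x,-y,-d,np.ones_like(d)],-1)
    return (P@np.linalg.inv(T).T)[...,:3]
E
python3 - <<'E'
from h import *
for n in("scene","side"):
    p,d=read_camera(n); np.savez(n,p=p,d=d); 
    cv2.imwrite(f"pics/{n}.png",cv2.resize(p[:,:,::-1],(768,576)))
    P=cloud(n,d); print(n,camera_params(n).keys())
    print(np.linalg.inv(w2c(n)[1])[:3,3])
s=sense();print(s,arm.grip_point_offset)
E
```

```text
scene dict_keys(['K', 'world_to_cam'])
[260.10408099 334.89871427 617.75188606]
side dict_keys(['K', 'world_to_cam'])
[ 165.27183177 -937.63545377  408.14475562]
{'time': 0.1, 'joints': array([ 1.19749279e+00,  4.94139222e-01,  1.34602408e+00, -2.57377613e-05,
        1.30249999e+00, -9.55058759e-02]), 'qvel': array([ 0.00056453, -0.00169577, -0.00090964, -0.001035  , -0.00048921,
       -0.00138528]), 'joint_efforts': array([ 1.23364491e-03, -8.83584309e+01, -3.84559822e+01,  6.76403693e-05,
        5.24559626e-03,  1.11967418e-04]), 'tool_pos': array([171.29730131, 600.75480549, 230.76385555]), 'tool_rot': array([-4.34920002e-01, -3.11111484e+00,  1.64470188e-03]), 'force': array([0.04371857, 0.21855397, 0.20986991]), 'moment': array([-0.03041917, -0.00935805, -0.00911788]), 'grip_force': 0.0, 'grip_width': 85.45622373675079} 18.700000000000003
```

View pics/scene.png

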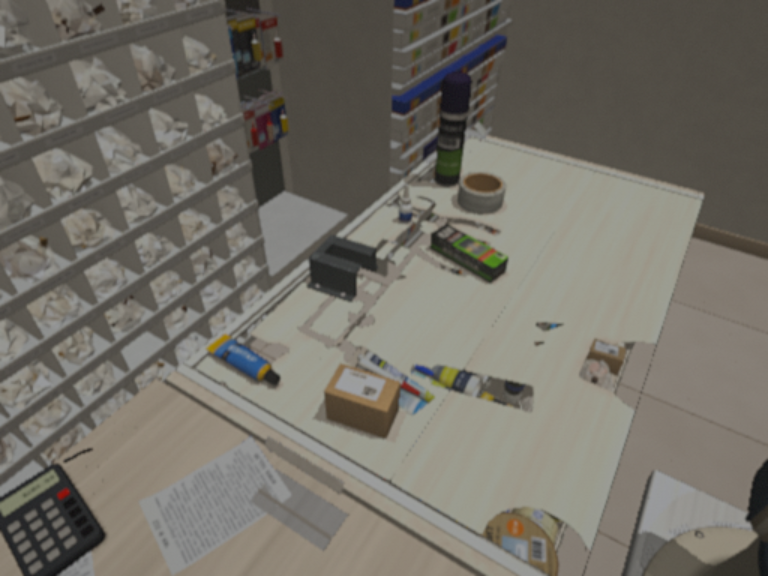

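View pics/side.png

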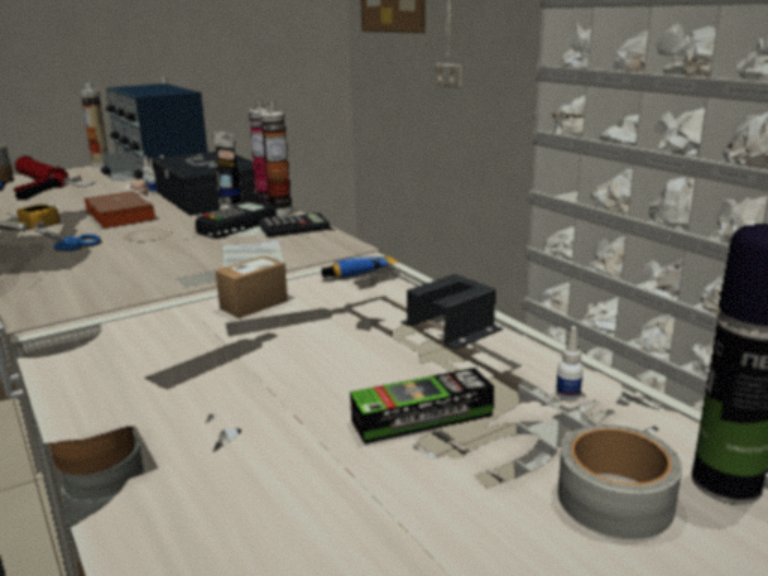

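The scene view (768x576) shows the green carton at about (468,252), the sleeve at (345,268), kraft box at (362,398) and tube at (243,360). The side view agrees: carton at (422,403), sleeve at (452,305).

```bash
python3 - <<'E'
from h import *
for n,boxes in {"scene":dict(carton=(425,220,515,285),sleeve=(305,230,395,305),kraft=(318,360,405,440),tube=(200,330,285,390)),
          "side":dict(carton=(345,365,500,442),sleeve=(400,270,505,350),kraft=(212,255,292,318),tube=(318,250,395,280))}.items():
    z=np.load(n+".npz"); P=cloud(n,z['d'])
    for k,b in boxes.items():
        x0,y0,x1,y1=[int(v/1.5) for v in b]
        q=P[y0:y1,x0:x1].reshape(-1,3); q=q[np.isfinite(q).all(1)]
        h=q[:,2]; top=np.percentile(h,98)
        print(n,k,"n",len(q),"zpct",np.percentile(h,[2,50,98]).round(0))
        hi={'carton':37,'sleeve':57,'kraft':62,'tube':25}[k]
        t=q[abs(h-hi)<(7 if k!='tube' else 12)]
        if len(t)>10:
            r=cv2.minAreaRect(t[:,:2].astype(np.float32)); print("   ",np.round(r[0],1),np.round(r[1],1),round(r[2],1),"median",np.median(t,0).round(1))
E
```

```text
scene carton n 2640 zpct [-954.   -1.   37.]
    [ 536.8 -415.2] [ 49.6 147.9] 76.9 median [ 531.4 -411.8   35.1]
scene sleeve n 3000 zpct [-958.   -0.   55.]
    [ 700.3 -250.2] [93.3 81.9] 8.2 median [ 702.9 -237.3   54. ]
scene kraft n 3074 zpct [-188.   22.   63.]
    [508.7 -24.2] [88.4 54.5] 11.7 median [506.5 -21.7  61.2]
scene tube n 2280 zpct [-955.   -1.   28.]
    [702.8  -3. ] [ 37.7 130.9] 87.5 median [700.4   3.   21.4]
side carton n 5253 zpct [-950.   15.   39.]
    [ 537.5 -420.1] [ 50.2 145.8] 77.0 median [ 531.8 -425.3   37.7]
side sleeve n 3710 zpct [-947.    6.   58.]
    [ 702.4 -256.6] [93.9 80.4] 5.6 median [ 703.1 -272.4   56.7]
side kraft n 2226 zpct [-1. 24. 64.]
    [510.5 -28.7] [90.1 56.7] 10.5 median [506.  -39.2  62.8]
side tube n 1020 zpct [-646.    2.   30.]
    [705.  -13.7] [ 31.1 130.1] 86.9 median [695.1 -16.8  21.5]
```

```bash
python3 -m creep '[{"translation":[0.035,-0.05,0],"spin":0,"fingers":1},{"translation":[0.07,-0.10,0],"spin":0,"fingers":1},{"translation":[0.105,-0.15,0],"spin":0,"fingers":1},{"translation":[0.14,-0.20,0],"spin":0,"fingers":1},{"translation":[0.175,-0.25,0],"spin":0,"fingers":1},{"translation":[0.21,-0.30,0],"spin":0,"fingers":1},{"translation":[0.245,-0.35,0],"spin":0,"fingers":1},{"translation":[0.28,-0.40,0],"spin":0,"fingers":1}]'
python3 -m creep '[{"translation":[0.01,-0.06,0],"spin":0,"fingers":1},{"translation":[0.02,-0.12,0],"spin":0,"fingers":1},{"translation":[0.03,-0.18,0],"spin":0,"fingers":1},{"translation":[0.04,-0.24,0],"spin":0,"fingers":1},{"translation":[0.05,-0.30,0],"spin":0,"fingers":1},{"translation":[0.06,-0.36,0],"spin":0,"fingers":1},{"translation":[0.07,-0.42,0],"spin":0,"fingers":1},{"translation":[0.08,-0.48,0],"spin":0,"fingers":1}]'
python3 - <<'E'
from h import *
s=sense(); p,d=read_camera("wrist"); np.savez("wrist",p=p,d=d,t=s['tool_pos'],r=s['tool_rot'])
cv2.imwrite("pics/w1.png",cv2.resize(p[:,:,::-1],(768,576)))
print(s['time'],s['joints'],s['tool_pos'],s['tool_rot'],camera_params("wrist"))
E
```

```text
time: 1.1
tool_pos: [452.2, 199.2, 231.2]
tool_rot: [-0.435, -3.111, -0.0]
force: [0.5, 1.6, 0.0]
grip_width: 85.6
grip_force: 0.0
time: 2.1
tool_pos: [531.3, -281.0, 231.1]
tool_rot: [-0.435, -3.111, -0.0]
force: [0.1, 0.6, 1.1]
grip_width: 85.5
grip_force: 0.0
2.1 [-5.85891183e-01  4.59992626e-01  1.40711716e+00  1.05848199e-04
  1.27488436e+00 -1.87871067e+00] [ 531.26524561 -280.98833518  231.06087467] [-4.35244459e-01 -3.11097518e+00 -4.15926185e-04] {'K': array([[307.91372474,   0.        , 253.09383863],
       [  0.        , 307.91372474, 191.24396969],
       [  0.        ,   0.        ,   1.        ]]), 'mount': array([[ 1.84926289e-04,  9.63137106e-01,  2.69010930e-01,
         6.77123330e+01],
       [ 9.99999794e-01, -3.43640134e-04,  5.42901039e-04,
        -1.38399738e-01],
       [ 6.15331088e-04,  2.69010774e-01, -9.63136971e-01,
        -1.43104763e+02],
       [ 0.00000000e+00,  0.00000000e+00,  0.00000000e+00,
         1.00000000e+00]])}
```

View pics/w1.png

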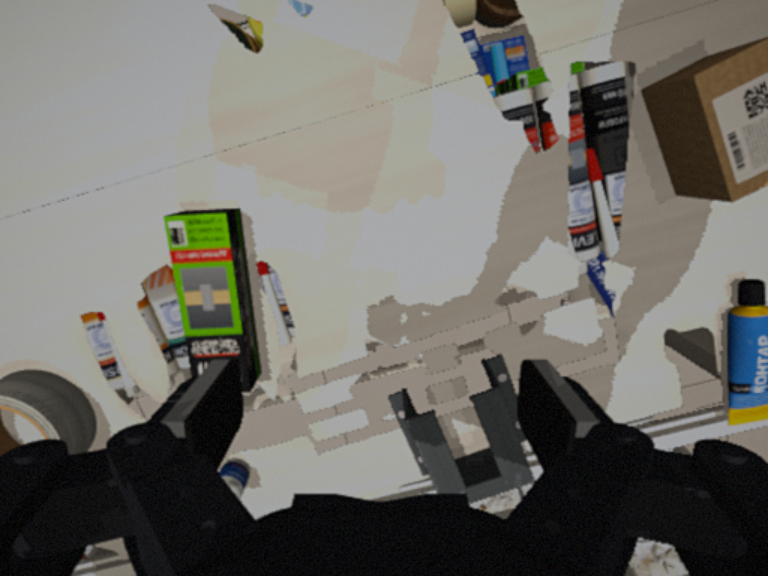

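The wrist view shows the carton at (205,295), top edge corners (165,213)-(232,209), the sleeve with its mouth up at (445,375), tilted about 20° from the carton, kraft box and tube at right.

```bash
python3 - <<'E'
from h import *
z=np.load("wrist.npz"); d=z['d'].astype(float); c=camera_params("wrist"); K=c['K'];M=c['mount']
v,u=np.mgrid[:384,:512]
Pc=np.stack([(u-K[0,2])/K[0,0]*d,-(v-K[1,2])/K[1,1]*d,-d,np.ones_like(d)],-1)
T=np.eye(4);T[:3,:3]=R.from_rotvec(z['r']).as_matrix();T[:3,3]=z['t']
P=(Pc@(T@M).T)[...,:3]; np.save("Pw",P)
def top(b,lo,hi,n):
    x0,y0,x1,y1=[int(a/1.5) for a in b]; q=P[y0:y1,x0:x1].reshape(-1,3); q=q[(q[:,2]>lo)&(q[:,2]<hi)&(q[:,1]>-600)]
    r=cv2.minAreaRect(q[:,:2].astype(np.float32)); print(n,len(q),np.median(q,0).round(1),np.round(r[0],1),np.round(r[1],1),round(r[2],1)); return q
top((150,195,260,360),28,45,"carton"); 
q=top((385,350,535,500),45,65,"sleeve")
print(cv2.boxPoints(cv2.minAreaRect(q[:,:2].astype(np.float32))).round(1))
for uv in [(165,213),(240,209),(242,335),(180,338),(388,392),(408,388),(485,362),(504,356),(440,494),(530,485)]:
    print(uv,P[int(uv[1]/1.5)+2,int(uv[0]/1.5)].round(0))
E
```

```text
carton 4203 [ 518.9 -413.1   37.7] [ 524.3 -415.7] [ 46.8 118. ] 76.9
sleeve 2873 [ 699.5 -241.    56.7] [ 701.5 -254.3] [92.9 78.2] 6.2
[[ 651.1 -220.5]
 [ 659.6 -298.2]
 [ 752.  -288.1]
 [ 743.5 -210.4]]
(165, 213) [ 462. -424.   38.]
(240, 209) [ 475. -381.    5.]
(242, 335) [ 566. -404.   37.]
(180, 338) [ 613. -572. -179.]
(388, 392) [1173. -440. -956.]
(408, 388) [1168. -370. -942.]
(485, 362) [ 652. -224.   15.]
(504, 356) [ 658. -204.    2.]
(440, 494) [ 525. -268.  305.]
(530, 485) [1433. -104. -718.]
```

```bash
python3 -m creep '[{"translation":[-0.02,-0.05,0],"spin":0.02,"fingers":1},{"translation":[-0.04,-0.10,0],"spin":0.05,"fingers":1},{"translation":[-0.051,-0.126,-0.03],"spin":0.05,"fingers":1},{"translation":[-0.051,-0.126,-0.08],"spin":0.05,"fingers":1},{"translation":[-0.051,-0.126,-0.13],"spin":0.05,"fingers":1},{"translation":[-0.051,-0.126,-0.16],"spin":0.05,"fingers":1},{"translation":[-0.051,-0.126,-0.16],"spin":0.05,"fingers":1},{"translation":[-0.051,-0.126,-0.16],"spin":0.05,"fingers":1}]'
```

```text
time: 3.15
tool_pos: [480.9, -405.4, 72.4]
tool_rot: [0.357, 3.12, -0.001]
force: [0.1, -0.1, 0.5]
grip_width: 85.2
grip_force: 0.0
```

```bash
python3 -m creep '[{"translation":[0,0,-0.035],"spin":0,"fingers":1},{"translation":[0,0,-0.055],"spin":0,"fingers":1},{"translation":[0,0,-0.066],"spin":0,"fingers":1},{"translation":[0,0,-0.066],"spin":0,"fingers":-1},{"translation":[0,0,-0.066],"spin":0,"fingers":-1},{"translation":[0,0,-0.066],"spin":0,"fingers":-1},{"translation":[0,0,-0.066],"spin":0,"fingers":-1},{"translation":[0,0,-0.066],"spin":0,"fingers":-1}]' 35
```

```text
time: 4.15
tool_pos: [480.9, -405.5, 6.6]
tool_rot: [0.357, 3.12, -0.002]
force: [-0.0, 1.1, 5.6]
grip_width: 45.5
grip_force: 36.4
```

```bash
python3 -m creep '[{"translation":[0,0,0.008],"spin":0,"fingers":-1},{"translation":[0,0.02,0.008],"spin":0.05,"fingers":-1},{"translation":[0.005,0.05,0.008],"spin":0.13,"fingers":-1},{"translation":[0.01,0.08,0.008],"spin":0.21,"fingers":-1},{"translation":[0.015,0.11,0.008],"spin":0.29,"fingers":-1},{"translation":[0.015,0.129,0.008],"spin":0.337,"fingers":-1},{"translation":[0.015,0.129,0.008],"spin":0.337,"fingers":-1},{"translation":[0.015,0.129,0.008],"spin":0.337,"fingers":-1}]'
python3 - <<'E'
from h import *
s=sense(); p,d=read_camera("wrist"); np.savez("wrist2",p=p,d=d,t=s['tool_pos'],r=s['tool_rot'])
cv2.imwrite("pics/w2.png",cv2.resize(p[:,:,::-1],(512,384)))
p,d=read_camera("side"); np.savez("side2",p=p,d=d)
cv2.imwrite("pics/s2.png",cv2.resize(p[120:300,60:360,::-1],(800,480)))
P=cloud("side",d).reshape(-1,3)
# points of carton top in the sleeve frame
a=np.deg2rad(6.2);o=np.array([698.5,-254.6]);rel=P[:,:2]-o
X=rel@[np.cos(a),np.sin(a)];Y=rel@[-np.sin(a),np.cos(a)]
m=(P[:,2]>32)&(P[:,2]<55)&(X<-70)&(X>-185)&(abs(Y)<45)
r=cv2.minAreaRect(np.c_[X,Y][m].astype(np.float32));print(m.sum(),r)
A=np.c_[X[m],Y[m],np.ones(m.sum())];print(np.linalg.lstsq(A,P[m,2],rcond=None)[0],X[m].max())
E
```

```text
time: 5.15
tool_pos: [495.5, -276.5, 13.4]
tool_rot: [-0.17, 3.137, -0.001]
force: [1.0, -0.3, -1.0]
grip_width: 45.3
grip_force: 36.0
730 ((-128.33670043945312, -1.8638725280761719), (50.19132995605469, 111.82687377929688), 88.50703430175781)
[8.63577163e-03 1.47891188e-01 4.48562688e+01] -72.92655052400343
```

View pics/s2.png

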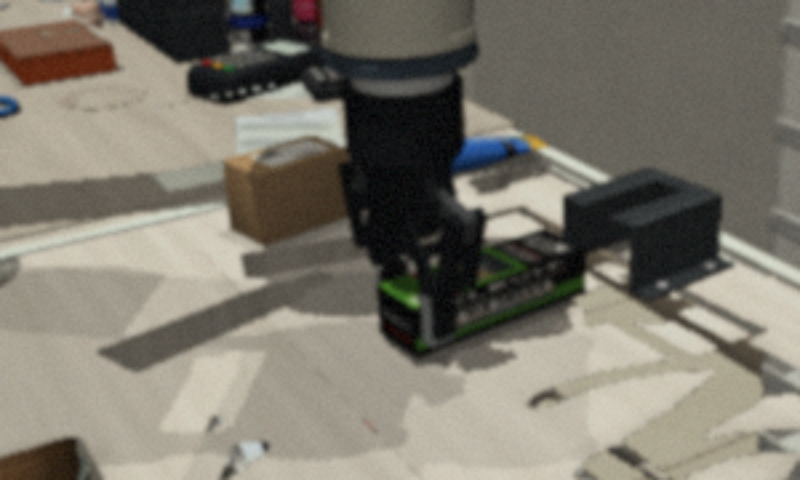

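The carton (here at (480,300)) is gripped level, its front end about 30 mm short of the sleeve mouth and in line with it. Inserting.

```bash
python3 -m creep '[{"translation":[0.015,0.0016,-0.002],"spin":0,"fingers":-1},{"translation":[0.03,0.0033,-0.002],"spin":0,"fingers":-1},{"translation":[0.045,0.0049,-0.002],"spin":0,"fingers":-1},{"translation":[0.06,0.0065,-0.002],"spin":0,"fingers":-1},{"translation":[0.075,0.0081,-0.002],"spin":0,"fingers":-1},{"translation":[0.09,0.0098,-0.003],"spin":0,"fingers":-1},{"translation":[0.10,0.0108,-0.005],"spin":0,"fingers":-1},{"translation":[0.10,0.0108,-0.006],"spin":0,"fingers":-1}]'
```

```text
time: 6.25
tool_pos: [595.9, -265.0, 6.9]
tool_rot: [-0.172, 3.137, -0.0]
force: [0.5, -0.4, -0.9]
grip_width: 45.3
grip_force: 36.1
```

```bash
python3 -m creep '[{"translation":[0.004,0.0004,0],"spin":0,"fingers":-1},{"translation":[0.008,0.0009,0],"spin":0,"fingers":-1},{"translation":[0.011,0.0012,0],"spin":0,"fingers":-1},{"translation":[0.013,0.0014,0],"spin":0,"fingers":-1},{"translation":[0.015,0.0016,0],"spin":0,"fingers":-1},{"translation":[0.016,0.0017,0],"spin":0,"fingers":-1}]'
```

```text
time: 7.0
tool_pos: [611.5, -263.4, 7.3]
tool_rot: [0.172, -3.137, 0.0]
force: [-0.6, -0.2, -1.3]
grip_width: 45.6
grip_force: 36.1
```

```bash
python3 -m creep '[{"translation":[0.001,0.0001,0],"spin":0,"fingers":-1},{"translation":[0.002,0.0002,0],"spin":0,"fingers":-1},{"translation":[0.003,0.0003,0],"spin":0,"fingers":-1},{"translation":[0.004,0.0004,0],"spin":0,"fingers":-1}]'
```

```text
time: 7.5
tool_pos: [613.0, -263.2, 6.8]
tool_rot: [0.171, -3.132, -0.001]
force: [-19.9, -8.3, 3.8]
grip_width: 45.3
grip_force: 36.7
```

Contact with the stop (20 N). Relieve, release, and rise.

```bash
python3 -m creep '[{"translation":[-0.002,-0.0002,0],"spin":0,"fingers":-1},{"translation":[-0.002,-0.0002,0],"spin":0,"fingers":0.6},{"translation":[-0.002,-0.0002,0],"spin":0,"fingers":0.6},{"translation":[-0.002,-0.0002,0],"spin":0,"fingers":0.6},{"translation":[-0.002,-0.0002,0.03],"spin":0,"fingers":0.6},{"translation":[-0.002,-0.0002,0.08],"spin":0,"fingers":0.6},{"translation":[-0.04,-0.0002,0.13],"spin":0,"fingers":0.6},{"translation":[-0.10,0,0.18],"spin":0,"fingers":0.6}]'
python3 - <<'E'
from h import *
s=sense(); p,d=read_camera("wrist")
cv2.imwrite("pics/w3.png",cv2.resize(p[:,:,::-1],(768,576)))
c=camera_params("wrist"); K=c['K'];M=c['mount'];d=d.astype(float)
v,u=np.mgrid[:384,:512]
Pc=np.stack([(u-K[0,2])/K[0,0]*d,-(v-K[1,2])/K[1,1]*d,-d,np.ones_like(d)],-1)
T=np.eye(4);T[:3,:3]=R.from_rotvec(s['tool_rot']).as_matrix();T[:3,3]=s['tool_pos']
P=((Pc@(T@M).T)[...,:3]).reshape(-1,3)
a=np.deg2rad(6.2);rel=P[:,:2]-[698.5,-254.6]
X=rel@[np.cos(a),np.sin(a)];Y=rel@[-np.sin(a),np.cos(a)]
m=(P[:,2]>30)&(P[:,2]<45)&(X<-46)&(X>-140)&(abs(Y)<45)
print(m.sum(),cv2.minAreaRect(np.c_[X,Y][m].astype(np.float32)),X[m].min(),np.median(P[m,2]))
E
```

```text
time: 8.5
tool_pos: [527.5, -263.2, 179.0]
tool_rot: [-0.173, 3.135, -0.002]
force: [-0.7, -1.3, 0.6]
grip_width: 68.1
grip_force: 0.0
2246 ((-73.79231262207031, 0.5057163238525391), (46.06432342529297, 55.58686828613281), 89.98818969726562) -101.58990029833548 37.67496983484216
```

View pics/w3.png

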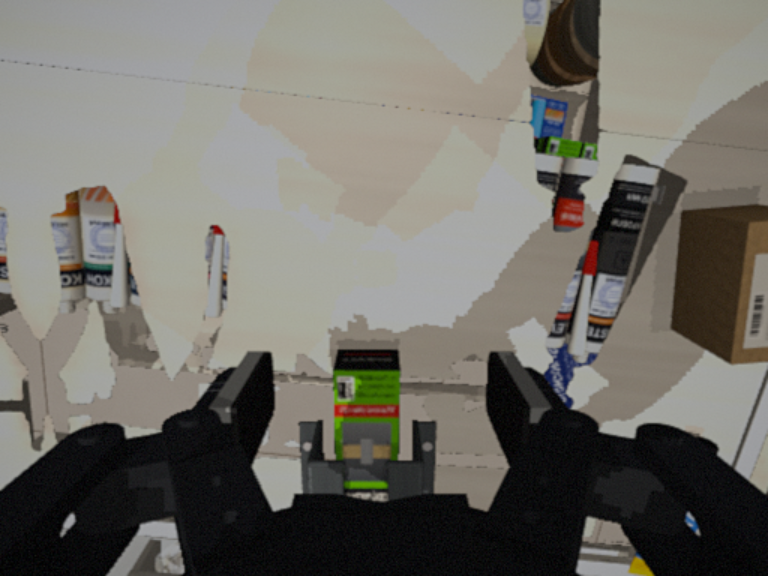

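The carton at (367,420) lies flat, centred between the sleeve's cheeks. Its outer end is at x≈-101 mm (-99.5 is home), it is aligned within 0.1°, and nothing else has moved.

```bash
python3 -c "
from plant import job
print(job.finish_job())"
```

```text
the job is handed in; nothing more can be done
None
```

The carton is in the sleeve against the back stop, flat and centred, with its outer end measured about 2 mm from the nominal home position. The gripper is clear, I steered clear of the kraft box and glue tube, and the job is handed in; no verdict was shown.

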